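# Set the enameller's wrist rest: five clicks up, then the pad on

### The arm

A 6-joint arm with a two-finger parallel gripper is mounted at the origin on the work surface. World frame = base frame: x ahead of the robot, y to its left, z up, the work surface at z = 0. Lengths are in mm, angles in rad, forces in N, time in s.
With the tool pointing down it reaches from about 400 to 925 mm from the base axis. Payload 12.5 kg.
Tool frame: the origin (TCP) lies at the centre of the arm's flange, where the gripper is bolted on; the fingertips stand 190 mm ahead of it and the grasp point (between the pads) lies 171 mm ahead of it; z points along the fingers, y is the line along which they close (so a half turn about z gives the same grasp; the last joint's range is limited). The gripper opens to 95 mm and grips with 3 to 60 N. Pads are 20 mm wide; open, the fingers measure 119 mm over their backs; the gripper's body (75 mm by 180 mm) begins 59 mm behind the grasp point.
Start: joints at [1.127, 0.491, 1.559, -0, 1.092, -0.106], TCP at [207.109, 589.687, 404.761] pointing down, gripper open.
Joint ranges: [-3.1, 3.1], [-0.84, 2.19], [0.05, 2.79], [-1.13, 4.28], [0.06, 2.93], [-2.69, 2.69]. Speed limits (rad/s): [2.22, 2.22, 2.79, 3.14, 3.14, 3.14].

### API

Orientations are given as [roll, pitch, yaw] about the fixed x, y, z axes, in that order (R = Rz(yaw) Ry(pitch) Rx(roll)).
In Python, from cell import env, read_camera, search_frame, cut_out gives the robot as it stands. The module is installed in compiled form; this text tells all that it offers.
- The arm moves only by the tool move_arm, never from a script. Its argument "commands" is a list of rows, each a list of 3 entries, a list of its own where there are three numbers: the shift along the world's x, y, z normalised to -1 to 1, where 1 is 0.03 m, then the turn about the world's z normalised to -1 to 1, where 1 is 0.08 rad, then the opening, from -1 (shut) to 1 (fully open), so that 0 is half open. A call has 1 to 20 rows; each row shifts and turns the commanded pose from where the row before left it; what a row does not reach is not made up. A row lasts 1/12 s, in which the tool goes at most 41.7 mm and 7.16 degrees, less where a joint would pass 70% of its speed; a pose out of reach is approached as far as the arm can. A call with a number of a shift or a turn outside -1 to 1 is refused whole. A call with a gripper value outside its range is refused whole. The fingers move at their own pace and stop on an object; the grip force is fixed at half the most. Time passes only in rows, so rows that do not move let the fingers close. It gives the time, the measured TCP pose, the force, the opening and the grip force at its end, in the units of the state.
- env.state(): the state, without advancing time (a new reading comes with each control period).
- read_camera(name): name is "scene" or "top" or "wrist"; returns a dict with "image" (384x512x3 uint8, red, green, blue), "fx", "fy", "cx", "cy" (pixels), "rvec" (rotation vector, rad) and "tvec" (3), from world to camera coordinates, as OpenCV has them. Camera axes: x right, y down, z forward; pixel columns grow to the right and rows downward; lengths in mm; the calibration is good to about 2 mm. The wrist camera is an equidistant fisheye: a pixel r from the principal point sees the ray r / f radians off the axis. A picture is of the moment at which its call begins. There is no depth.
- env.job_done(): hands the job in; it is judged then, once.
Trained networks look in a picture, given as the dict that the camera call returned (one of the last four; its "shot" number tells which), for a name from the list of things; names that differ only in an ending like _2 or _b are one class to them, and where a whole thing is asked for, a point or a joint stands for the part that bears it (a point fixed in the world has none). Each returns a list of dicts, best first, with "confidence" (0 to 1); they miss things now and then, are a little off and sometimes report something else, mostly with a low value. They report only what shows in the picture. A call takes as long as a camera call.
- search_frame(thing, picture): "at" ([column, row] in pixels, amid what is visible of it).
- cut_out(thing, picture): "region" (384x512 bool, what is visible of it) and "at" ([column, row] in pixels, amid what is visible of it).
The state is a dict: "t": time; "joints": joint angles; "qvel": joint speeds; "tau": joint torques, N m; "eef_pos": TCP position; "tcp_rot": TCP orientation; "ft_force": force on the tool from outside, world axes, zero at the start; "moment": the same for the moment, N m; "opening": opening from 0.0 (shut) to 1.0 (fully open); "grip_force": force on a finger pad.
Only numpy, scipy, OpenCV 4.12 (cv2) and the standard library are available. Lean on these libraries where they do the work, as an engineer would, in place of code of your own. Each camera call takes 0.05 s, during which the arm holds its last target. There are 200 camera calls.

### The job

Raise the steel column of the wrist-rest stand by exactly five clicks of its ratchet from fully down, so that it stands by itself on the fifth notch, and let go of it. Then fit the wooden wrist pad onto the peg at the column's top, gently and fully home, and let go. Leave everything else on the bench where it stands.

Things in the scene. Friction and masses are not known exactly. Their poses are not given: they have to be found in the camera images.
- stand: wrist-rest stand fixed to the bench: dark base plate 130 x 110 x 14 mm, on it a grey square housing 46 x 46 mm up to 118 mm above the bench, with a dark pawl cover on its +x side (to 47 mm from the axis, top at 100 mm). Origin: centre of the underside, on the column's vertical axis.
- column (a joint): height in m of the steel ratchet column above its lowest position (0 at the start, at most 0.095); it slides straight up, cannot turn, and once a notch has clicked cannot go down past it. About 0.45 kg, about 6 N to raise. 9 notches 8 mm apart. Let go between two clicks, it drops back onto the last notch clicked.
- bush (a point): centre of the housing's top, 118 mm above the bench. The pawl inside is hidden, at a height that differs from start to start: the first click comes 10 to 41 mm above the bottom, then one every 8 mm. Nearing a click the pawl adds 3 to 8 N to the pull for some 5 mm; then this vanishes within 2 mm: the click. To be sure of the notch, raise 2 to 4 mm past that drop before letting go.
- collar (a point): centre of the column's round dark steel collar, 26 mm diameter and 26 mm high (13 mm above and below this point), the place to grip; it rises with the column. With the column down this point is 145 mm above the bench and 27 mm above the housing's top. Above the collar stands the peg, to 29 mm above this point.
- shoulder (a point): centre of the collar's flat top (13 mm above its centre), from which the upright round peg rises: 15 mm diameter, 16 mm high, its top 4 mm tapered to 9 mm. The pad's underside rests on this shoulder when home.
- pad_center (a point): centre of the loose pale wooden wrist pad with a thin cork strip on top, a block 120 (its x) x 34 (its y) x 28 mm (z), about 0.16 kg, lying on the bench with its socket downward; grip it across the 34 mm. Any yaw on the peg will do.
- pad_underside (a point): centre of the pad's underside, 14 mm below its centre: mouth of the blind round socket, 18.3 mm diameter, 20 mm deep, with a slight chamfer.
- vase_a_mid (a point): half height of a white and blue vase, 105 mm high, 80 mm wide, standing near the stand; leave alone.
- vase_b_mid (a point): half height of the tallest vase, 150 mm high, 96 mm wide, at the back; leave alone.
- vase_c_mid (a point): half height of a vase 120 mm high, 84 mm wide, at the back; leave alone.
- bowl_mid (a point): half height of a white bowl, 80 mm wide, 42 mm high, near the stand; leave alone.
- dish_mid (a point): half height of a small blue dish, 68 mm wide, 18 mm high, beyond the pad; leave alone.
- jar_mid (a point): half height of a glass jar, 64 mm wide, 85 mm high, at the back; leave alone.
- brush_grip (a point): grip of a brush 180 mm long lying near the robot; leave alone.

How it is judged (in metres and radians):
On the way:
1. the column stands on its fifth notch, let go, before the pad is put on (contact force between notch5 and pawl_tip above 1 N and contact force between the fingers and column below 0.1 N and distance between pad_underside and shoulder above 0.05 m), for 0.2 s.
At the end, for the whole second after the job is handed in: The column rests on the pawl with exactly its fifth notch (five clicks from fully down), and the pad sits on the peg with its underside on the shoulder (within 3 mm in height and 4 mm sideways, tilted less than 0.08 rad), at rest and let go (contact force between notch5 and pawl_tip above 1 N and horizontal distance between pad_underside and shoulder below 0.004 m and z of pad_underside in the frame of shoulder between -0.003 and 0.003 m and angle between pad_center's own z axis and vertical below 0.08 rad and linear speed of pad below 0.02 m/s); the robot touches nothing.
It fails at once if the pad is pressed onto the column with more than 30 N (contact force between pad and column above 30 N).
It fails at once if a bystander is shifted or tipped (its point moves more than 30 mm) (distance of any of vase_a_mid, vase_b_mid, vase_c_mid, bowl_mid, dish_mid, jar_mid, brush_grip from where it was at the start of the episode above 0.03 m).
It also fails if it takes over 72 s, if anything falls off the work surface, if the arm or the gripper's body presses on something with over 40 N, if the wrist force passes 120 N, or if a joint passes its speed limit or range.

## Working session

There is one attempt and no reset: what is moved stays moved. The work goes in short steps, Python scripts to look and compute and a tool call to move; the robot and the scene stay as the last step left them, time stands still between calls to the robot, and variables do not carry over. Pictures are saved under pics/ and viewed, at most 10 in all, crops included, and the job is handed in when it is done.

Besides the shell and the picture viewer there is one more tool, called after "Request:" as a command line: name --argument value ..., lists and objects as JSON in quotes. move_arm: Moves the arm, as the interface text tells. Its arguments: {"type":"object","properties":{"commands":{"type":"array","items":{"type":"array"}}},"required":["commands"]}

```bash
mkdir -p pics
cat > h.py <<'E'
import numpy as np, cv2
from cell import env, read_camera, search_frame, cut_out
def ray(p,uv):
    R=cv2.Rodrigues(np.array(p["rvec"],float))[0]; t=np.array(p["tvec"],float).ravel()
    d=np.array([(uv[0]-p["cx"])/p["fx"],(uv[1]-p["cy"])/p["fy"],1.])
    if p.get("wrist"):
        r=np.hypot(d[0],d[1]); d=np.array([d[0]/r*np.sin(r),d[1]/r*np.sin(r),np.cos(r)]) if r>1e-9 else d
    return -R.T@t, R.T@d
def atz(p,uv,z):
    c,d=ray(p,uv); return c+d*(z-c[2])/d[2]
def tri(obs):
    A=np.zeros((3,3));b=np.zeros(3)
    for p,uv in obs:
        c,d=ray(p,uv); d/=np.linalg.norm(d); M=np.eye(3)-np.outer(d,d); A+=M;b+=M@c
    return np.linalg.solve(A,b)
def cam(n):
    p=read_camera(n); p["wrist"]=n=="wrist"; return p
def save(p,name): cv2.imwrite("pics/"+name,cv2.cvtColor(p["image"],cv2.COLOR_RGB2BGR))
E
python3 - <<'E'
from h import *
s=cam("scene");t=cam("top")
cv2.imwrite("pics/a.png",cv2.cvtColor(np.vstack([s["image"],t["image"]])[:, :],cv2.COLOR_RGB2BGR)[::1]) if 0 else None
save(s,"s0.png");save(t,"t0.png")
for p in(s,t): print(ray(p,(256,192)))
Z=dict(stand=60,collar=145,bush=118,shoulder=158,pad_center=14,vase_a_mid=52,vase_b_mid=75,vase_c_mid=60,bowl_mid=21,dish_mid=9,jar_mid=42,brush_grip=10)
for n,z in Z.items():
    o=[]
    for p in(s,t):
        r=search_frame(n,p)
        print(n,[(np.round(q["at"]),round(q["confidence"],2),np.round(atz(p,q["at"],z))) for q in r[:3]])
        if r:o.append((p,r[0]["at"]))
    if len(o)==2: print("  tri",tri(o).round(1))
print(env.state())
E
```

```text
(array([1088.02517984,  -68.23596276,  781.1135187 ]), array([-0.60226116,  0.08750456, -0.79367527]))
(array([ 462.95785611,   22.39878529, 1178.45895945]), array([ 0.10925135, -0.01526249, -0.99397839]))
stand [(array([320., 179.]), 0.91, array([533., 148.,  60.]))]
stand [(array([192., 219.]), 0.55, array([518., 155.,  60.]))]
  tri [518.4 155.6  40.5]
collar [(array([324., 144.]), 0.6, array([513., 155., 145.]))]
collar [(array([189., 219.]), 0.41, array([513., 152., 145.]))]
  tri [513.1 153.3 145.8]
bush [(array([323., 180.]), 0.88, array([580., 136., 118.])), (array([323., 148.]), 0.45, array([498., 160., 118.]))]
bush [(array([195., 222.]), 0.63, array([507., 141., 118.]))]
  tri [512.3 156.7  31.1]
shoulder [(array([324., 147.]), 0.47, array([533., 147., 158.]))]
shoulder [(array([185., 216.]), 0.7, array([519., 159., 158.]))]
  tri [518.5 157.4 141.2]
pad_center [(array([157., 231.]), 0.73, array([ 567., -201.,   14.]))]
pad_center [(array([346., 206.]), 0.45, array([ 561., -219.,   14.]))]
  tri [ 561.6 -211.3    8.7]
vase_a_mid [(array([314., 226.]), 0.92, array([640., 11
[... 1138 characters left out ...]
,  -5.,  10.]))]
  tri [320.   -3.2   7.5]
{'t': 1.3, 'joints': array([ 1.12743744e+00,  4.90874709e-01,  1.55888562e+00,  8.26343406e-07,
        1.09168219e+00, -1.05583408e-01]), 'qvel': array([-0.00018118, -0.00042965,  0.000742  , -0.00091545, -0.0021344 ,
       -0.00102168]), 'tau': array([-3.20489533e-03, -6.12467265e+01, -2.58411670e+01,  6.90849381e-02,
        4.47062077e-02,  7.57761512e-06]), 'eef_pos': array([207.08714634, 589.69535896, 404.78162251]), 'tcp_rot': array([3.14144328e+00, 1.50932930e-05, 2.80381679e+00]), 'ft_force': array([0.87930719, 0.00288781, 0.24237126]), 'moment': array([0.01385541, 0.04044637, 0.03691418]), 'grip_force': 0.0, 'opening': 1.0021850104537793}
```

View pictures.

View pics/s0.png

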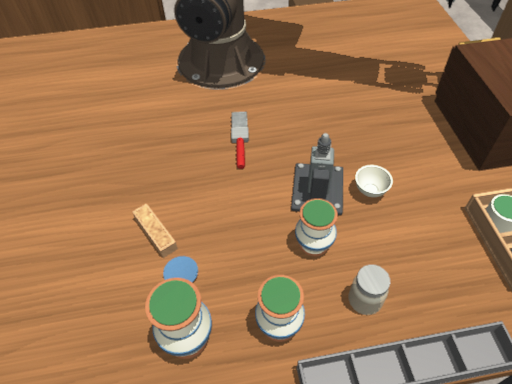

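View pics/t0.png

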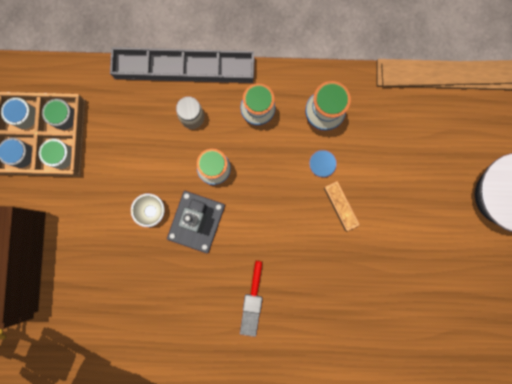

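The scene picture shows the stand at (320,185) with its column at (324,145), vase_a at (316,225) and the pad at (155,230). In the top view the stand is at (197,221), the pad runs from (330,184) to (354,229), and a tall box lies ahead of the tool. I'll move -y first to clear the box, then over the column.

Request:
move_arm --commands '[[[0,-1,0],-1,1],[[0,-1,0],-1,1],[[0,-1,0],-1,1],[[0,-1,0],-1,1],[[0,-1,0],-1,1],[[0,-1,0],-1,1],[[0.9,-0.9,0],-1,1],[[0.9,-0.9,0],-1,1],[[0.9,-0.9,0],-1,1],[[0.9,-0.9,0],-1,1],[[0.9,-0.9,0],-1,1],[[0.9,-0.9,0],-1,1],[[0.9,-0.9,0],-1,1],[[0.9,-0.9,0],-1,1],[[0.9,-0.9,0],-1,1],[[1,-0.4,0],-1,1],[[1,0,0],-1,1],[[0.2,0,0],0,1],[[0,0,0],0,1]]'

```text
t: 2.88
eef_pos: [517.4, 154.3, 404.2]
tcp_rot: [-3.141, 0.0, 1.443]
ft_force: [-0.4, -0.6, 0.0]
opening: 0.999
grip_force: 0.0
```

Run:
```python
from h import *
w=cam("wrist");s=cam("scene");t=cam("top")
save(w,"w1.png")
e=env.state();print(e["t"],e["eef_pos"],e["tcp_rot"],e["joints"].round(3),e["ft_force"],ray(w,(w["cx"],w["cy"])))
for n,z in dict(collar=145,shoulder=158,pad_center=14).items():
    o=[]
    for p in (w,s,t):
        r=cut_out(n,p)
        for q in r[:2]:
            m=q["region"]; v,u=np.nonzero(m)
            print(n,np.round(q["at"]),round(q["confidence"],2),m.sum(),u.min(),u.max(),v.min(),v.max(),atz(p,q["at"],z).round(1))
        if r:o.append((p,r[0]["at"]))
    if len(o)>1: print("  tri",tri(o).round(1))
    if n=="pad_center":
        for p in(s,t):
            r=cut_out(n,p)
            if r:
                v,u=np.nonzero(r[0]["region"]); P=np.array([atz(p,(a,b),28)[:2] for a,b in zip(u,v)],np.float32)
                print(cv2.minAreaRect(P))
```

```text
3.0333 [515.04149181 155.05029576 404.66134573] [-3.14079055e+00  2.52218387e-04  1.44567307e+00] [ 0.17   0.368  1.772 -0.     1.002  0.295] [ 0.01182574 -0.81369367 -0.49684082] (array([527.31033413, 233.62344856, 384.18122233]), array([-0.03650921, -0.27583205, -0.96051224]))
collar [259. 200.] 0.95 991 239 272 183 219 [516.1 154.8 145. ]
collar [325. 144.] 0.69 209 317 330 134 155 [512.7 155.9 145. ]
  tri [515.8 155.2 147.9]
shoulder [258. 200.] 0.69 916 241 271 183 219 [515.9 158.8 158. ]
shoulder [324. 146.] 0.56 223 317 330 134 156 [529.4 147.7 158. ]
  tri [515.  153.4 141.9]
pad_center [156. 228.] 0.89 1060 133 176 204 257 [ 559.9 -201.6   14. ]
pad_center [326. 146.] 0.56 227 317 329 134 156 [402.8 201.9  14. ]
pad_center [339. 208.] 0.6 786 324 357 182 230 [ 557.5 -203.3   14. ]
  tri [ 557.8 -203.    11.1]
((571.4241333007812, -205.11798095703125), (137.8659210205078, 39.83664321899414), 26.42576789855957)
((561.2778930664062, -204.7056121826172), (119.36249542236328, 40.16181945800781), 27.134469985961914)
```

View pics/w1.png

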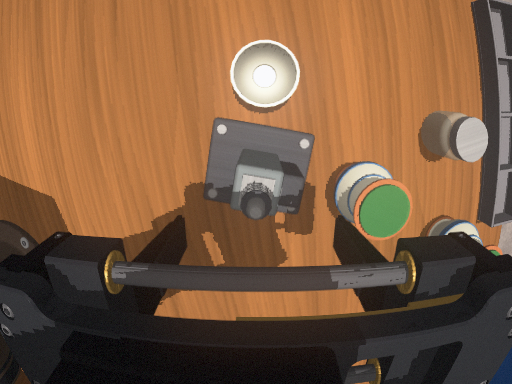

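The wrist picture shows the collar and peg at about (256,203), just between and ahead of the fingers. The fix of about (515,155) matches the current TCP, so I'll descend and grip.

Request:
move_arm --commands '[[[0,0,-0.8],0,1],[[0,0,-0.8],0,1],[[0,0,-0.8],0,1],[[0,0,-0.48],0,1],[[0,0,0],0,1],[[0,0,0],0,-1],[[0,0,0],0,-1],[[0,0,0],0,-1],[[0,0,0],0,-1],[[0,0,0],0,-1],[[0,0,0],0,-1],[[0,0,0],0,-1],[[0,0,0],0,-1]]'

```text
t: 4.67
eef_pos: [516.1, 154.7, 318.5]
tcp_rot: [3.141, -0.0, 1.444]
ft_force: [0.4, 0.5, -0.4]
opening: 0.495
grip_force: 0.0
```

Request:
move_arm --commands '[[[0,0,0],0,-1],[[0,0,0],0,-1],[[0,0,0],0,-1],[[0,0,0],0,-1],[[0,0,0],0,-1],[[0,0,0],0,-1],[[0,0,0],0,-1],[[0,0,0],0,-1]]'

```text
t: 5.33
eef_pos: [515.0, 154.9, 318.2]
tcp_rot: [-3.138, 0.001, 1.444]
ft_force: [-8.2, 2.4, 5.3]
opening: 0.265
grip_force: 30.0
```

Request:
move_arm --commands '[[[-0.03,0,0.1],0,-1],[[0,0,0.1],0,-1],[[0,0,0],0,-1]]'

```text
t: 5.58
eef_pos: [514.7, 154.8, 324.3]
tcp_rot: [-3.139, 0.0, 1.444]
ft_force: [-4.7, 2.5, -3.7]
opening: 0.268
grip_force: 30.0
```

Request:
move_arm --commands '[[[0,0,0.0667],0,-1],[[0,0,0],0,-1]]'

```text
t: 5.75
eef_pos: [514.7, 154.8, 326.2]
tcp_rot: [-3.139, 0.0, 1.444]
ft_force: [-5.6, 3.4, -3.0]
opening: 0.265
grip_force: 30.0
```

Request:
move_arm --commands '[[[0,0,0.0667],0,-1],[[0,0,0],0,-1]]'

```text
t: 5.92
eef_pos: [514.7, 154.8, 328.2]
tcp_rot: [-3.139, 0.0, 1.444]
ft_force: [-6.0, 3.7, -2.9]
opening: 0.268
grip_force: 30.0
```

Request:
move_arm --commands '[[[0,0,0.0667],0,-1],[[0,0,0],0,-1]]'

```text
t: 6.08
eef_pos: [514.7, 154.8, 330.1]
tcp_rot: [-3.139, 0.0, 1.444]
ft_force: [-4.4, 3.8, -3.5]
opening: 0.269
grip_force: 30.0
```

Request:
move_arm --commands '[[[0,0,0.0667],0,-1],[[0,0,0],0,-1]]'

```text
t: 6.25
eef_pos: [514.7, 154.8, 332.1]
tcp_rot: [-3.139, 0.0, 1.444]
ft_force: [-5.4, 2.7, -3.2]
opening: 0.268
grip_force: 30.0
```

Request:
move_arm --commands '[[[0,0,0.0667],0,-1],[[0,0,0],0,-1]]'

```text
t: 6.42
eef_pos: [514.7, 154.8, 334.1]
tcp_rot: [-3.139, 0.0, 1.444]
ft_force: [-5.7, 3.6, -2.4]
opening: 0.267
grip_force: 30.0
```

Request:
move_arm --commands '[[[0,0,0.0667],0,-1],[[0,0,0],0,-1]]'

```text
t: 6.58
eef_pos: [514.7, 154.8, 336.2]
tcp_rot: [-3.139, 0.0, 1.444]
ft_force: [-4.8, 2.9, -2.8]
opening: 0.268
grip_force: 30.0
```

Request:
move_arm --commands '[[[0,0,0.0333],0,-1],[[0,0,0.0333],0,-1]]'

```text
t: 6.75
eef_pos: [514.7, 154.8, 337.9]
tcp_rot: [-3.139, 0.0, 1.444]
ft_force: [-3.1, 4.8, -5.5]
opening: 0.266
grip_force: 30.0
```

Request:
move_arm --commands '[[[0,0,0.0333],0,-1],[[0,0,0.0333],0,-1]]'

```text
t: 6.92
eef_pos: [514.7, 154.8, 339.9]
tcp_rot: [-3.139, 0.0, 1.444]
ft_force: [-4.0, 2.6, -6.9]
opening: 0.27
grip_force: 30.0
```

Request:
move_arm --commands '[[[0,0,0.0333],0,-1],[[0,0,0.0333],0,-1]]'

```text
t: 7.08
eef_pos: [514.7, 154.8, 341.9]
tcp_rot: [-3.139, 0.0, 1.444]
ft_force: [-3.5, 5.0, -6.1]
opening: 0.268
grip_force: 30.0
```

Request:
move_arm --commands '[[[0,0,0.0333],0,-1],[[0,0,0.0333],0,-1]]'

```text
t: 7.25
eef_pos: [514.7, 154.8, 343.9]
tcp_rot: [-3.139, 0.0, 1.444]
ft_force: [-4.6, 3.3, -5.1]
opening: 0.266
grip_force: 30.0
```

Request:
move_arm --commands '[[[0,0,0.0333],0,-1],[[0,0,0.0333],0,-1]]'

```text
t: 7.42
eef_pos: [514.7, 154.9, 345.8]
tcp_rot: [-3.139, 0.0, 1.444]
ft_force: [-2.7, 2.1, -10.7]
opening: 0.265
grip_force: 30.0
```

Request:
move_arm --commands '[[[0,0,0.0333],0,-1],[[0,0,0.0333],0,-1]]'

```text
t: 7.58
eef_pos: [514.7, 154.8, 347.4]
tcp_rot: [-3.139, 0.0, 1.444]
ft_force: [-3.4, 5.2, -16.6]
opening: 0.265
grip_force: 30.0
```

Request:
move_arm --commands '[[[0,0,0.0333],0,-1],[[0,0,0.0333],0,-1]]'

```text
t: 7.75
eef_pos: [514.8, 154.8, 349.2]
tcp_rot: [-3.138, 0.0, 1.444]
ft_force: [-2.2, 5.0, -17.2]
opening: 0.269
grip_force: 30.0
```

Request:
move_arm --commands '[[[0,0,0.0333],0,-1],[[0,0,0.0333],0,-1]]'

```text
t: 7.92
eef_pos: [514.8, 154.9, 351.5]
tcp_rot: [-3.138, 0.0, 1.444]
ft_force: [-5.9, 3.3, -6.6]
opening: 0.271
grip_force: 30.0
```

Request:
move_arm --commands '[[[0,0,0.0333],0,-1],[[0,0,0.0333],0,-1]]'

```text
t: 8.08
eef_pos: [514.7, 154.8, 353.9]
tcp_rot: [-3.139, 0.0, 1.444]
ft_force: [-5.2, 4.2, -11.9]
opening: 0.268
grip_force: 30.0
```

Request:
move_arm --commands '[[[0,0,0.0333],0,-1],[[0,0,0.0333],0,-1]]'

```text
t: 8.25
eef_pos: [514.7, 154.8, 355.4]
tcp_rot: [-3.139, 0.0, 1.444]
ft_force: [-3.8, 4.8, -14.6]
opening: 0.267
grip_force: 30.0
```

Request:
move_arm --commands '[[[0,0,0.0333],0,-1],[[0,0,0.0333],0,-1]]'

```text
t: 8.42
eef_pos: [514.8, 154.8, 357.2]
tcp_rot: [-3.138, 0.0, 1.444]
ft_force: [-2.4, 4.9, -15.8]
opening: 0.269
grip_force: 30.0
```

Request:
move_arm --commands '[[[0,0,0.0333],0,-1],[[0,0,0.0333],0,-1]]'

```text
t: 8.58
eef_pos: [514.7, 154.8, 359.5]
tcp_rot: [-3.138, 0.0, 1.444]
ft_force: [-5.8, 3.6, -6.4]
opening: 0.268
grip_force: 30.0
```

Request:
move_arm --commands '[[[0,0,0.0333],0,-1],[[0,0,0.0333],0,-1]]'

```text
t: 8.75
eef_pos: [514.7, 154.8, 361.9]
tcp_rot: [-3.139, 0.0, 1.444]
ft_force: [-4.8, 3.7, -12.3]
opening: 0.266
grip_force: 30.0
```

Request:
move_arm --commands '[[[0,0,0.0333],0,-1],[[0,0,0.0333],0,-1]]'

```text
t: 8.92
eef_pos: [514.7, 154.8, 363.4]
tcp_rot: [-3.139, 0.0, 1.444]
ft_force: [-2.3, 4.6, -15.4]
opening: 0.268
grip_force: 30.0
```

Request:
move_arm --commands '[[[0,0,0.0333],0,-1],[[0,0,0.0333],0,-1]]'

```text
t: 9.08
eef_pos: [514.8, 154.8, 365.2]
tcp_rot: [-3.138, 0.0, 1.444]
ft_force: [-3.5, 4.1, -15.4]
opening: 0.27
grip_force: 30.0
```

Request:
move_arm --commands '[[[0,0,0.0333],0,-1],[[0,0,0.0333],0,-1]]'

```text
t: 9.25
eef_pos: [514.8, 154.8, 367.5]
tcp_rot: [-3.139, 0.0, 1.444]
ft_force: [-5.4, 3.9, -7.0]
opening: 0.271
grip_force: 30.0
```

Request:
move_arm --commands '[[[0,0,0.0333],0,-1],[[0,0,0.0333],0,-1]]'

```text
t: 9.42
eef_pos: [514.7, 154.8, 369.9]
tcp_rot: [-3.139, 0.0, 1.444]
ft_force: [-4.6, 4.0, -11.6]
opening: 0.272
grip_force: 30.0
```

Request:
move_arm --commands '[[[0,0,0.0333],0,-1],[[0,0,0.0333],0,-1]]'

```text
t: 9.58
eef_pos: [514.7, 154.8, 371.4]
tcp_rot: [-3.139, 0.0, 1.444]
ft_force: [-2.0, 4.0, -13.7]
opening: 0.27
grip_force: 30.0
```

Request:
move_arm --commands '[[[0,0,0.0333],0,-1],[[0,0,0.0333],0,-1]]'

```text
t: 9.75
eef_pos: [514.8, 154.8, 373.2]
tcp_rot: [-3.138, 0.0, 1.444]
ft_force: [-2.2, 4.6, -16.7]
opening: 0.269
grip_force: 30.0
```

Request:
move_arm --commands '[[[0,0,0.0333],0,-1],[[0,0,0.0333],0,-1]]'

```text
t: 9.92
eef_pos: [514.7, 154.8, 375.5]
tcp_rot: [-3.139, 0.0, 1.444]
ft_force: [-4.8, 4.4, -6.4]
opening: 0.267
grip_force: 30.0
```

Four clicks so far, and the readings repeat every 8 mm. Now the fifth.

Request:
move_arm --commands '[[[0,0,0.0333],0,-1],[[0,0,0.0333],0,-1],[[0,0,0.0333],0,-1],[[0,0,0.0333],0,-1]]'

```text
t: 10.25
eef_pos: [514.7, 154.8, 379.3]
tcp_rot: [-3.138, 0.0, 1.444]
ft_force: [-3.4, 3.9, -14.5]
opening: 0.268
grip_force: 30.0
```

Request:
move_arm --commands '[[[0,0,0.0333],0,-1],[[0,0,0.0333],0,-1]]'

```text
t: 10.42
eef_pos: [514.8, 154.8, 381.2]
tcp_rot: [-3.138, 0.0, 1.444]
ft_force: [-3.2, 4.3, -15.6]
opening: 0.268
grip_force: 30.0
```

Request:
move_arm --commands '[[[0,0,0.0333],0,-1],[[0,0,0.0333],0,-1]]'

```text
t: 10.58
eef_pos: [514.8, 154.8, 383.4]
tcp_rot: [-3.138, 0.0, 1.444]
ft_force: [-6.3, 4.1, -7.7]
opening: 0.269
grip_force: 30.0
```

Request:
move_arm --commands '[[[0,0,0.0333],0,-1],[[0,0,0.0333],0,-1],[[0,0,0],0,-1]]'

```text
t: 10.83
eef_pos: [514.7, 154.8, 385.9]
tcp_rot: [-3.139, 0.0, 1.444]
ft_force: [-4.8, 3.9, -7.1]
opening: 0.268
grip_force: 30.0
```

Request:
move_arm --commands '[[[0,0,-0.04],0,-1],[[0,0,-0.04],0,1],[[0,0,0],0,1],[[0,0,0],0,1],[[0,0,0],0,1],[[0,0,0],0,1],[[0,0,0],0,1],[[0,0,0],0,1],[[0,0,0.5],0,1],[[0,0,1],0,1],[[0,0,1],0,1],[[0,0,0],0,1]]'

```text
t: 11.83
eef_pos: [515.5, 154.8, 464.0]
tcp_rot: [3.134, -0.002, 1.444]
ft_force: [1.0, -0.2, -0.2]
opening: 0.97
grip_force: 0.0
```

Run:
```python
from h import *
w=cam("wrist");s=cam("scene");t=cam("top")
save(w,"w2.png");e=env.state();print(e["t"],e["eef_pos"],e["ft_force"],e["opening"])
np.savez("s2.npz",s=s["image"])
for n in("collar","shoulder"):
    o=[]
    for p in (w,s,t):
        r=cut_out(n,p)
        if r:
            q=r[0];v,u=np.nonzero(q["region"]);print(n,np.round(q["at"],1),round(q["confidence"],2),u.min(),u.max(),v.min(),v.max(),atz(p,q["at"],210).round(1)); o.append((p,q["at"]))
    if len(o)>1: print(tri(o).round(1))
i=cv2.resize(s["image"][90:190,270:380],None,fx=5,fy=5,interpolation=cv2.INTER_CUBIC)
cv2.imwrite("pics/s2.png",cv2.cvtColor(i,cv2.COLOR_RGB2BGR))
# predicted pixels for the collar's top/peg top on fifth notch
for p in (s,):
  for z in (203,207,211,215):
    print(z,cv2.projectPoints(np.array([[515,155,z-13.],[515,155,z+13],[515,155,z+29]]),np.array(p["rvec"],float),np.array(p["tvec"],float),np.array([[p["fx"],0,p["cx"]],[0,p["fy"],p["cy"]],[0,0,1.]]),None)[0].round(1).reshape(-1,2).tolist())
```

```text
11.9833 [514.98794326 154.64025584 458.64135832] [-0.48128516 -0.60140357  0.19990711] 0.9965143015113062
collar [257.6 199.7] 0.7 238 272 170 223 [515.6 157.6 210. ]
collar [327.2 128.1] 0.72 319 334 107 156 [534.1 148.  210. ]
[515.9 153.4 192.7]
shoulder [258.7 203.1] 0.91 240 272 171 222 [516.2 154.5 210. ]
shoulder [324.3 128.8] 0.77 319 334 108 155 [534.9 142.3 210. ]
[515.9 148.7 191.1]
203 [[327.0, 128.2], [328.4, 118.1], [329.4, 111.6]]
207 [[327.2, 126.7], [328.7, 116.5], [329.6, 109.9]]
211 [[327.4, 125.2], [328.9, 114.9], [329.9, 108.2]]
215 [[327.6, 123.6], [329.2, 113.2], [330.1, 106.6]]
```

Request:
move_arm --commands '[[[0.12,-1,0],-1,1],[[0.12,-1,0],-1,1],[[0.12,-1,0],-1,1],[[0.12,-1,0],-1,1],[[0.12,-1,-0.2],-1,1],[[0.12,-1,-0.4],-1,1],[[0.12,-1,-0.6],-1,1],[[0.12,-1,-0.6],-1,1],[[0.12,-1,-0.6],-1,1],[[0.12,-1,-0.6],-1,1],[[0.12,-1,-0.6],-1,1],[[0.12,-0.9,-0.6],-1,1],[[0,0,0],0,1],[[0,0,0],0,1]]'

```text
t: 13.45
eef_pos: [558.3, -203.5, 331.4]
tcp_rot: [-3.139, 0.002, 0.482]
ft_force: [0.1, 0.3, -0.4]
opening: 1.001
grip_force: 0.0
```

Run:
```python
from h import *
w=cam("wrist");t=cam("top")
save(w,"w3.png");e=env.state();print(e["t"],e["eef_pos"],e["tcp_rot"],e["ft_force"],e["opening"],e["joints"].round(2))
for p in (w,t):
    r=cut_out("pad_center",p)
    for q in r[:1]:
        v,u=np.nonzero(q["region"]); P=np.array([atz(p,(a,b),28)[:2] for a,b in zip(u,v)],np.float32)
        print(q["at"],q["confidence"],atz(p,q["at"],28).round(1),cv2.minAreaRect(P))
```

```text
13.55 [ 558.41791511 -201.81458229  333.04684521] [-3.14136147e+00  8.83372737e-05  4.85012216e-01] [-1.0502441  -0.08375375  0.4070811 ] 0.9997757381401815 [-0.46  0.53  1.71  0.    0.9   0.63]
[264.7, 176.5] 0.94 [ 567.  -202.1   28. ] ((561.7127685546875, -205.26315307617188), (121.04298400878906, 35.029327392578125), 27.576915740966797)
[329.9, 188.4] 0.58 [ 603.3 -177.4   28. ] ((601.085693359375, -183.0609588623047), (28.765947341918945, 37.94812774658203), 27.134693145751953)
```

View pics/w3.png

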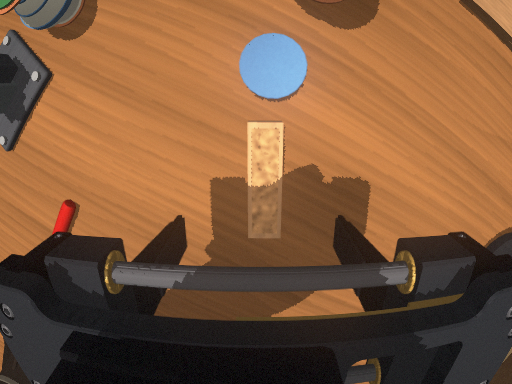

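View pics/s2.png

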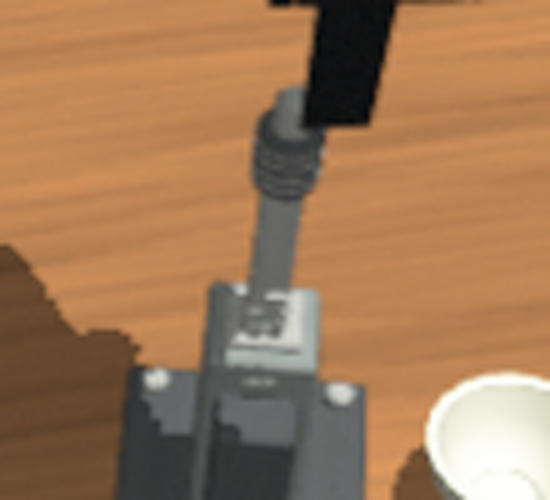

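The wrist view shows the pad at (265,180), aligned with the fingers, measuring 121x35 mm with its centre at (561.7,-205.3). The crop shows the column standing raised on its own, with the peg top near z≈240. Next I'll descend and grip the pad.

Request:
move_arm --commands '[[[0.11,-0.115,-0.8],0,1],[[0,0,-0.9],0,1],[[0,0,-0.9],0,1],[[0,0,-0.9],0,1],[[0,0,-0.6],0,1],[[0,0,-0.33],0,1],[[0,0,-0.17],0,-1],[[0,0,0],0,-1],[[0,0,0],0,-1],[[0,0,0],0,-1],[[0,0,0],0,-1],[[0,0,0],0,-1],[[0,0,0],0,-1],[[0,0,0],0,-1],[[0,0,0],0,-1],[[0,0,0],0,-1],[[0,0,0],0,-1],[[0,0,0],0,-1],[[0,0,0],0,-1],[[0,0,0],0,-1]]'

```text
t: 15.32
eef_pos: [561.7, -205.8, 195.0]
tcp_rot: [3.141, -0.0, 0.484]
ft_force: [-0.2, 0.3, 1.2]
opening: 0.357
grip_force: 30.0
```

Request:
move_arm --commands '[[[0,0,0.5],0,-1],[[0,0,1],0,-1],[[0,0,1],0,-1],[[0,0,1],0,-1],[[0,0,1],0,-1],[[0,0,1],0,-1],[[0,0,1],0,-1],[[0,0,1],0,-1],[[0,0,1],0,-1],[[0,0,0.7],0,-1],[[0,0,0],0,-1],[[0,0,0],0,-1]]'

```text
t: 16.32
eef_pos: [561.5, -205.6, 471.2]
tcp_rot: [3.141, -0.001, 0.484]
ft_force: [0.8, -0.2, -2.5]
opening: 0.361
grip_force: 30.0
```

Run:
```python
from h import *
w=cam("wrist")
save(w,"w4.png");e=env.state();print(e["t"],e["eef_pos"],e["tcp_rot"],e["ft_force"],e["opening"])
r=cut_out("pad_center",w)
for q in r[:1]:
    v,u=np.nonzero(q["region"]); P=np.array([atz(w,(a,b),e["eef_pos"][2]-195+28)[:2] for a,b in zip(u,v)],np.float32)
    print(q["at"],q["confidence"],cv2.minAreaRect(P),u.min(),u.max(),v.min(),v.max())
```

```text
16.3667 [ 561.47583882 -205.63834513  469.92179681] [-3.14068194e+00  7.08719610e-04  4.83813579e-01] [ 0.51385825  0.56805846 -1.65881896] 0.35749506812028875
[261.1, 208.1] 0.85 ((567.152099609375, -201.35943603515625), (111.87889862060547, 34.95425796508789), 27.454748153686523) 227 295 137 316
```

View pics/w4.png

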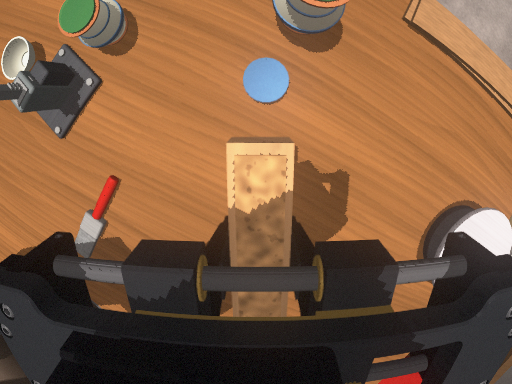

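Run:
```python
from h import *
w=cam("wrist"); e=env.state(); T=e["eef_pos"]; y=e["tcp_rot"][2]
ax=np.array([np.cos(y),np.sin(y)]);ay=np.array([-ax[1],ax[0]])
for uv,zs in (((261,154),(303,301)),((261,142),(275,303)),((227,143),(275,303)),((295,143),(275,303)),((234,154),(303,)),((288,154),(303,))):
    for z in zs:
        d=atz(w,uv,z)[:2]-T[:2]; print(uv,z,(d@ax).round(1),(d@ay).round(1))
c=ray(w,(0,0))[0]; print("cam",((c[:2]-T[:2])@ax).round(1),((c[:2]-T[:2])@ay).round(1),c[2]-T[2], w["fx"],w["cx"],w["cy"])
g=cv2.cvtColor(w["image"],cv2.COLOR_RGB2GRAY); print(g[130:165,261].tolist()); print(g[130:165,245].tolist())
```

```text
(261, 154) 303 54.1 1.1
(261, 154) 301 53.8 1.1
(261, 142) 275 56.5 1.1
(261, 142) 303 60.1 1.2
(227, 143) 275 56.0 21.2
(227, 143) 303 59.7 18.0
(295, 143) 275 56.0 -19.0
(295, 143) 303 59.7 -15.7
(234, 154) 303 54.1 14.6
(288, 154) 303 54.2 -12.3
cam 79.0 1.5 -19.991812545753533 297.3186396354542 259.6049496100748 188.14608496969845
[142, 141, 144, 143, 143, 144, 137, 111, 109, 106, 101, 106, 110, 208, 208, 209, 207, 208, 208, 208, 208, 209, 200, 139, 145, 168, 182, 187, 189, 191, 193, 198, 199, 198, 201]
[132, 130, 129, 132, 133, 139, 130, 108, 106, 108, 107, 108, 107, 210, 211, 212, 212, 212, 210, 212, 211, 210, 210, 212, 204, 162, 181, 182, 183, 181, 182, 182, 182, 184, 184]
```

The wrist view shows the pad held square between the fingers. Its front top edge at v=142 is 60 mm ahead of the TCP, so the grip is centred. I'll carry it to about 90 mm short of the column so the same camera can see the peg.

Request:
move_arm --commands '[[[-0.35,0.88,0],0,-1],[[-0.35,0.88,0],0,-1],[[-0.35,0.88,0],0,-1],[[-0.35,0.88,0],0,-1],[[-0.35,0.88,0],0,-1],[[-0.35,0.88,0],0,-1],[[-0.35,0.88,0],0,-1],[[-0.35,0.88,0],0,-1],[[-0.35,0.88,0],0,-1],[[-0.35,0.88,0],0,-1],[[-0.35,0.88,0],0,-1],[[-0.35,0.88,0],0,-1],[[0,0,0],0,-1],[[0,0,0],0,-1],[[0,0,0],0,-1]]'

```text
t: 17.72
eef_pos: [435.9, 110.9, 470.2]
tcp_rot: [-3.141, 0.001, 0.484]
ft_force: [0.2, -0.3, -1.0]
opening: 0.352
grip_force: 30.0
```

Run:
```python
from h import *
w=cam("wrist"); e=env.state(); T=e["eef_pos"]; print(e["t"],T,e["tcp_rot"])
y=e["tcp_rot"][2]; ax=np.array([np.cos(y),np.sin(y)]);ay=np.array([-ax[1],ax[0]])
r=cut_out("collar",w)
for q in r[:2]:
    v,u=np.nonzero(q["region"]); d=atz(w,q["at"],224)[:2]; print(q["at"],q["confidence"],u.min(),u.max(),v.min(),v.max(),d)
R=cv2.Rodrigues(np.array(w["rvec"],float))[0]
c=R@np.array([515,155,240.])+np.array(w["tvec"],float).ravel(); th=np.arctan2(np.hypot(c[0],c[1]),c[2]); k=th/np.hypot(c[0],c[1])
u0,v0=w["cx"]+w["fx"]*k*c[0],w["cy"]+w["fy"]*k*c[1]; print("pred",u0,v0)
np.savez("w5.npz",i=w["image"],rvec=w["rvec"],tvec=w["tvec"],k=[w["fx"],w["fy"],w["cx"],w["cy"]],T=T)
a,b=int(u0)-50,int(v0)-50; a=max(a,0);b=max(b,0);print("crop",a,b)
cv2.imwrite("pics/w5.png",cv2.cvtColor(cv2.resize(w["image"][b:b+100,a:a+100],None,fx=6,fy=6,interpolation=cv2.INTER_CUBIC),cv2.COLOR_RGB2BGR))
```

```text
17.7667 [436.05514947 110.59635293 470.31390917] [-3.14145940e+00  1.08170013e-03  4.83546569e-01]
[259.4, 91.0] 0.7 242 275 74 108 [513.77127547 153.74667187]
pred 258.60375419207804 87.66737696118214
crop 208 37
```

View pics/w5.png

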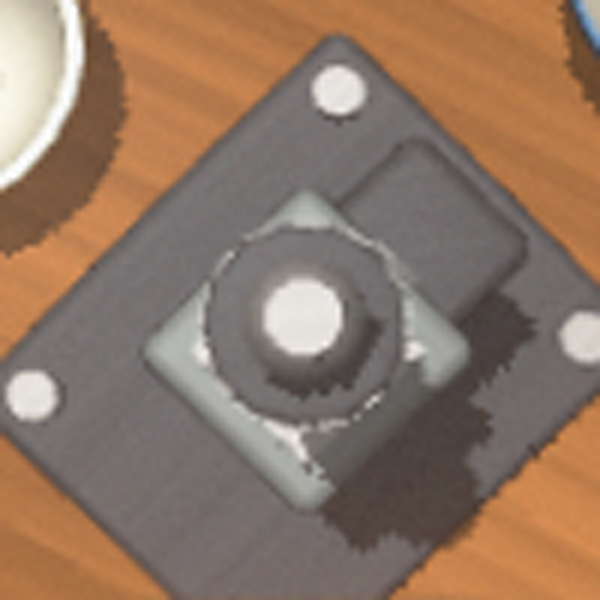

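The crop looks straight down the column: the peg's bright top is at image (258.2,89.6) and the collar circle is centred at (258.4,90.8).

Run:
```python
from h import *
d=np.load("w5.npz"); p=dict(rvec=d["rvec"],tvec=d["tvec"],fx=d["k"][0],fy=d["k"][1],cx=d["k"][2],cy=d["k"][3],wrist=True); T=d["T"]
y=.4836; ax=np.array([np.cos(y),np.sin(y)]);ay=np.array([-ax[1],ax[0]])
for uv,z in(((258.2,89.6),240),((258.4,90.8),224)):
    P=atz(p,uv,z)[:2]; q=P-T[:2]; print(P, q@ax,q@ay)
    q2=np.array([q@ax-0.0,q@ay-1.15]); g=T[:2]+ax*q2[0]+ay*q2[1]; print(" corrected",g, "shift",g-T[:2])
```

```text
[513.65793204 154.61167302] 89.16959623812717 2.885025332859509
 corrected [514.1926468  153.59354723] shift [78.13749733 42.9971943 ]
[513.55871684 154.47938708] 89.02024946478127 2.8140410775292004
 corrected [514.0934316  153.46126129] shift [78.03828213 42.86490836]
```

Request:
move_arm --commands '[[[0.653,0.359,0],0,-1],[[0.653,0.359,0],0,-1],[[0.653,0.359,0],0,-1],[[0.653,0.359,0],0,-1],[[0,0,0],0,-1],[[0,0,-0.3],0,-1],[[0,0,-0.3],0,-1],[[0,0,-0.3],0,-1],[[0,0,0],0,-1],[[0,0,0],0,-1],[[0,0,0],0,-1]]'

```text
t: 18.73
eef_pos: [513.9, 153.9, 444.2]
tcp_rot: [3.141, -0.0, 0.484]
ft_force: [0.3, -0.7, -1.7]
opening: 0.36
grip_force: 30.0
```

Request:
move_arm --commands '[[[0,0,-0.1],0,-1],[[0,0,-0.1],0,-1],[[0,0,0],0,-1]]'

```text
t: 18.98
eef_pos: [513.9, 154.1, 437.5]
tcp_rot: [-3.142, 0.0, 0.484]
ft_force: [0.0, -0.4, -1.5]
opening: 0.356
grip_force: 30.0
```

Request:
move_arm --commands '[[[0,0,-0.05],0,-1],[[0,0,-0.05],0,-1],[[0,0,0],0,-1]]'

```text
t: 19.23
eef_pos: [514.0, 154.1, 434.7]
tcp_rot: [-3.142, 0.0, 0.484]
ft_force: [-0.3, 0.3, -0.2]
opening: 0.358
grip_force: 30.0
```

Request:
move_arm --commands '[[[0,0,-0.05],0,-1],[[0,0,0],0,-1]]'

```text
t: 19.4
eef_pos: [514.1, 154.1, 433.2]
tcp_rot: [3.142, 0.0, 0.484]
ft_force: [-0.8, 0.5, -1.3]
opening: 0.351
grip_force: 30.0
```

Request:
move_arm --commands '[[[0,0,-0.05],0,-1],[[0,0,0],0,-1]]'

```text
t: 19.57
eef_pos: [514.0, 154.1, 431.7]
tcp_rot: [3.142, 0.0, 0.484]
ft_force: [0.3, -0.2, -0.9]
opening: 0.354
grip_force: 30.0
```

Request:
move_arm --commands '[[[0,0,-0.05],0,-1],[[0,0,0],0,-1]]'

```text
t: 19.73
eef_pos: [514.0, 154.1, 430.2]
tcp_rot: [-3.142, 0.0, 0.484]
ft_force: [0.4, -0.4, -1.9]
opening: 0.354
grip_force: 30.0
```

Request:
move_arm --commands '[[[0,0,-0.05],0,-1],[[0,0,0],0,-1]]'

```text
t: 19.9
eef_pos: [514.1, 154.1, 428.7]
tcp_rot: [3.142, 0.0, 0.484]
ft_force: [-0.0, -0.4, -1.6]
opening: 0.36
grip_force: 30.0
```

Request:
move_arm --commands '[[[0,0,-0.05],0,-1],[[0,0,0],0,-1]]'

```text
t: 20.07
eef_pos: [514.0, 154.1, 427.2]
tcp_rot: [-3.142, 0.0, 0.484]
ft_force: [-0.4, -0.0, -1.4]
opening: 0.359
grip_force: 30.0
```

Request:
move_arm --commands '[[[0,0,-0.05],0,-1],[[0,0,0],0,-1]]'

```text
t: 20.23
eef_pos: [514.0, 154.1, 425.7]
tcp_rot: [3.142, 0.0, 0.484]
ft_force: [-0.6, -0.1, -1.3]
opening: 0.357
grip_force: 30.0
```

Request:
move_arm --commands '[[[0,0,-0.05],0,-1],[[0,0,0],0,-1]]'

```text
t: 20.4
eef_pos: [514.0, 154.1, 424.2]
tcp_rot: [3.142, 0.0, 0.484]
ft_force: [-0.5, -0.9, -0.9]
opening: 0.353
grip_force: 30.0
```

Request:
move_arm --commands '[[[0,0,-0.05],0,-1],[[0,0,0],0,-1]]'

```text
t: 20.57
eef_pos: [514.0, 154.1, 422.7]
tcp_rot: [3.142, 0.0, 0.484]
ft_force: [-0.3, 0.9, -2.0]
opening: 0.355
grip_force: 30.0
```

Request:
move_arm --commands '[[[0,0,-0.033],0,-1],[[0,0,0],0,-1]]'

```text
t: 20.73
eef_pos: [514.1, 154.1, 421.8]
tcp_rot: [3.142, 0.0, 0.484]
ft_force: [-0.4, 0.2, -1.9]
opening: 0.358
grip_force: 30.0
```

Request:
move_arm --commands '[[[0,0,-0.025],0,-1],[[0,0,0],0,-1]]'

```text
t: 20.9
eef_pos: [514.1, 154.1, 421.1]
tcp_rot: [3.142, 0.0, 0.484]
ft_force: [-0.5, -0.8, -1.3]
opening: 0.356
grip_force: 30.0
```

Request:
move_arm --commands '[[[0,0,-0.025],0,-1],[[0,0,0],0,-1]]'

```text
t: 21.07
eef_pos: [514.0, 154.1, 420.3]
tcp_rot: [3.142, 0.0, 0.484]
ft_force: [0.2, 0.3, -2.0]
opening: 0.358
grip_force: 30.0
```

Request:
move_arm --commands '[[[0,0,-0.025],0,-1],[[0,0,0],0,-1]]'

```text
t: 21.23
eef_pos: [514.0, 154.1, 419.5]
tcp_rot: [3.142, 0.0, 0.484]
ft_force: [-0.9, -0.1, -1.3]
opening: 0.355
grip_force: 30.0
```

Request:
move_arm --commands '[[[0,0,-0.025],0,-1],[[0,0,0],0,-1]]'

```text
t: 21.4
eef_pos: [514.1, 154.1, 419.0]
tcp_rot: [3.141, -0.0, 0.484]
ft_force: [-0.5, 0.0, -2.1]
opening: 0.357
grip_force: 30.0
```

Request:
move_arm --commands '[[[0,0,-0.025],0,-1],[[0,0,0],0,-1]]'

```text
t: 21.57
eef_pos: [514.0, 154.1, 418.7]
tcp_rot: [3.141, -0.001, 0.484]
ft_force: [-1.5, -0.3, 5.5]
opening: 0.356
grip_force: 30.0
```

Request:
move_arm --commands '[[[0,0,-0.025],0,-1],[[0,0,0],0,-1]]'

```text
t: 21.73
eef_pos: [513.9, 154.1, 418.5]
tcp_rot: [3.141, -0.001, 0.484]
ft_force: [-3.2, -0.1, 11.4]
opening: 0.353
grip_force: 30.0
```

The pad touches at z≈419, which is the predicted home height. I'll ease off slightly, open and retreat.

Request:
move_arm --commands '[[[0,0,0.03],0,-1],[[0,0,0],0,-0.1],[[0,0,0],0,0.3],[[0,0,0],0,1],[[0,0,0],0,1],[[0,0,0],0,1],[[0,0,0],0,1],[[0,0,0],0,1],[[0,0,0.3],0,1],[[0,0,1],0,1],[[0,0,1],0,1],[[0,0,1],0,1],[[0,0,0],0,1],[[0,0,0],0,1]]'

```text
t: 22.9
eef_pos: [513.7, 154.1, 519.2]
tcp_rot: [3.14, -0.003, 0.484]
ft_force: [-0.5, -0.5, -0.1]
opening: 1.003
grip_force: 0.0
```

Run:
```python
from h import *
w=cam("wrist");s=cam("scene"); e=env.state(); T=e["eef_pos"]; print(e["t"],T,e["ft_force"],e["opening"])
a=cv2.resize(s["image"][80:200,260:380],(400,400),interpolation=cv2.INTER_CUBIC); b=cv2.resize(w["image"][:300,106:406],(400,400))
cv2.imwrite("pics/f.png",cv2.cvtColor(np.hstack([a,b]),cv2.COLOR_RGB2BGR))
for z in (28+224,): print(cv2.projectPoints(np.array([[514.3,153.8,z]]),np.array(s["rvec"],float),np.array(s["tvec"],float),np.array([[s["fx"],0,s["cx"]],[0,s["fy"],s["cy"]],[0,0,1.]]),None)[0])
r=cut_out("pad_center",w)
for q in r[:1]:
    v,u=np.nonzero(q["region"]); P=np.array([atz(w,(i,j),252)[:2] for i,j in zip(u,v)],np.float32); print(q["confidence"],cv2.minAreaRect(P))
```

```text
23.0 [513.84133494 154.04955604 516.90614105] [-0.64068843  0.86351813 -0.34606716] 1.001713104867939
[[[329.85446221 102.96759722]]]
0.7 ((515.0899047851562, 156.0688934326172), (121.15148162841797, 34.760498046875), 27.515674591064453)
```

View pics/f.png

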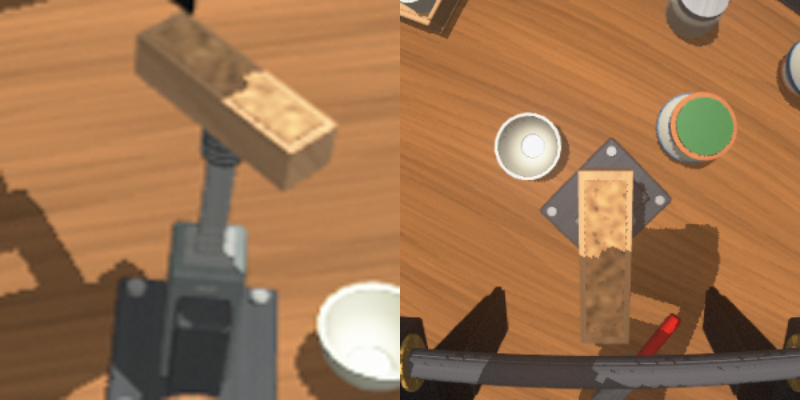

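The left view shows the pad level and seated on the collar. The right view shows it centred over the stand, measuring 121x35 mm at z=252, and the gripper is clear.

```bash
python3 -c "
from cell import env
print(env.job_done())"
```

```text
the job is handed in; nothing more can be done
None
```

I raised the column five clicks and let go; it stands by itself on the fifth notch. The pad is fully home on the peg and released; the job is handed in at about 23 s, but the interface returned no verdict.

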